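# Start three cooking timers in order

### The job

Start the three cooking timers in the order the dishes go on: press the yellow key down first, then the blue, then the green, each lightly with the fingertips until it reaches its soft stop and stays down. Leave the timers standing where they are, do not pick anything up, and leave the salt shaker, the garlic and the tin alone.

Things in the scene. Friction and masses are not known exactly. Their poses are not given: they have to be found in the camera images.
- yellow_timer: Puck-shaped cooking timer, white round housing 64 mm across and 34 mm high, with a yellow band round it and a big round yellow key in the middle of its top. Loose, 0.2 to 0.33 kg, on a rubber foot, standing on the worktop. Origin: centre of its underside; z up.
- yellow_key (a joint): How far the yellow key has been pushed in, in m: 0 = out (its top stands 15 mm above the housing's top, 49 mm over the worktop), 0.008 = fully down (7 mm above the housing's top). It slides straight down under a push of about 3 N, stays where it is left, and may start up to 1 mm down.
- yellow_top (a point): Centre of the top face of the yellow key (a flat disc 36 mm across); moves down with the key. The top sits on a rubber cushion of about 2.5 N/mm: it gives about 1 mm before the key starts to slide and up to 6 mm in all, which softens the stop (6 to 10 N there squeezes it 2 to 4 mm). The cushion springs back, the key stays down.
- blue_timer: Puck-shaped cooking timer, white round housing 64 mm across and 34 mm high, with a blue band round it and a big round blue key in the middle of its top. Loose, 0.2 to 0.33 kg, on a rubber foot, standing on the worktop. Origin: centre of its underside; z up.
- blue_key (a joint): How far the blue key has been pushed in, in m: 0 = out (its top stands 15 mm above the housing's top, 49 mm over the worktop), 0.008 = fully down (7 mm above the housing's top). It slides straight down under a push of about 3 N, stays where it is left, and may start up to 1 mm down.
- blue_top (a point): Centre of the top face of the blue key (a flat disc 36 mm across); moves down with the key. The top sits on a rubber cushion of about 2.5 N/mm: it gives about 1 mm before the key starts to slide and up to 6 mm in all, which softens the stop (6 to 10 N there squeezes it 2 to 4 mm). The cushion springs back, the key stays down.
- green_timer: Puck-shaped cooking timer, white round housing 64 mm across and 34 mm high, with a green band round it and a big round green key in the middle of its top. Loose, 0.2 to 0.33 kg, on a rubber foot, standing on the worktop. Origin: centre of its underside; z up.
- green_key (a joint): How far the green key has been pushed in, in m: 0 = out (its top stands 15 mm above the housing's top, 49 mm over the worktop), 0.008 = fully down (7 mm above the housing's top). It slides straight down under a push of about 3 N, stays where it is left, and may start up to 1 mm down.
- green_top (a point): Centre of the top face of the green key (a flat disc 36 mm across); moves down with the key. The top sits on a rubber cushion of about 2.5 N/mm: it gives about 1 mm before the key starts to slide and up to 6 mm in all, which softens the stop (6 to 10 N there squeezes it 2 to 4 mm). The cushion springs back, the key stays down.
- salt_shaker: Bystander: glass salt shaker with a whitish cap, 44 mm across, 90 mm high, loose. Origin: centre of its underside.
- garlic: Bystander: garlic bulb, about 60 mm across, 58 mm high, loose. Origin: centre of its underside.
- tin: Bystander: short food tin, 76 mm across, 58 mm high, loose. Origin: centre of its underside.
There are look-alikes about, which are no part of the job. Leave any brown look-alike of the green_timer alone.

How it is judged:
On the way, in this order (a step that is already met when the one before it is completed fails the run):
1. the yellow key is pressed down (value of joint yellow_key above 0.005 m), for 0.2 s.
2. the blue key is pressed down (value of joint blue_key above 0.005 m), for 0.2 s.
3. the green key is pressed down (value of joint green_key above 0.005 m), for 0.2 s.
At the end, for the whole second after the job is handed in: All three keys are at least 5 of their 8 mm down; each timer stands upright (within 0.1 rad), at rest, within 30 mm of where it started; salt shaker, garlic and tin stand within 30 mm of where they were (value of joint each of yellow_key, blue_key, green_key above 0.005 m and distance of each of yellow_timer, blue_timer, green_timer, salt_shaker, garlic, tin from where it was at the start of the episode below 0.03 m and angle between each of yellow_timer, blue_timer, green_timer's own z axis and vertical below 0.1 rad and linear speed of each of yellow_timer, blue_timer, green_timer below 0.01 m/s and angle between each of salt_shaker, garlic, tin's own z axis and vertical below 0.3 rad); the robot touches nothing.
It fails at once if the blue key is pressed (over 4 mm) before the yellow one is down (value of joint blue_key above 0.004 m and not (value of joint yellow_key above 0.005 m)).
It fails at once if the green key is pressed (over 4 mm) before the yellow and the blue ones are down (value of joint green_key above 0.004 m and (not (value of joint yellow_key above 0.005 m) or not (value of joint blue_key above 0.005 m))).
It fails at once if a timer is pressed hard (over 25 N) (contact force between any of yellow_timer, blue_timer, green_timer and the arm above 25 N or contact force between any of yellow_timer, blue_timer, green_timer and the fingers above 25 N).
It fails at once if a timer is lifted (10 mm), tipped (0.35 rad) or shoved (40 mm) (height (world z) of any of yellow_timer, blue_timer, green_timer above 0.01 m or angle between any of yellow_timer, blue_timer, green_timer's own z axis and vertical above 0.35 rad or distance of any of yellow_timer, blue_timer, green_timer from where it was at the start of the episode above 0.04 m).
It fails at once if the salt shaker, garlic or tin is displaced by 30 mm or knocked over (distance of any of salt_shaker, garlic, tin from where it was at the start of the episode above 0.03 m or angle between any of salt_shaker, garlic, tin's own z axis and vertical above 0.5 rad).
It also fails if it takes over 48 s, if anything falls off the work surface, if the arm or the gripper's body presses on something with over 40 N, if the wrist force passes 120 N, or if a joint passes its speed limit or range.

### The arm

A 7-joint arm with a two-finger parallel gripper is mounted at the origin on a cart in front of the work surface, level with it; the furniture and walls round the work are solid. World frame = base frame: x ahead of the robot, y to its left, z up, the work surface at z = 0. Lengths are in m, angles in rad, forces in N, time in s.
With the tool pointing down it reaches from about 0.4 to 0.85 m from the base axis. Payload 4.5 kg.
Tool frame: the origin (TCP) lies at the very end of the fingers, on their centre line; the grasp point (between the pads) lies 19 mm behind it (r.pinch_z is the distance from the TCP to the grasp point, in m); z points along the fingers, y is the line along which they close (so a half turn about z gives the same grasp; the last joint's range is limited). The gripper opens to 88 mm and grips with 3 to 60 N. Pads are 18 mm wide; open, the fingers measure 123 mm over their backs; the gripper's body (75 mm by 187 mm) begins 45 mm behind the grasp point.
Start: joints at [1.277, 0.689, -0.195, 1.565, 0.157, 0.902, -0.215], TCP at [0.201, -0.592, 0.239] pointing down, gripper open.
Joint ranges: [-3.01, 3.01], [-0.46, 2.08], [-1.47, 1.51], [0.13, 2.56], [-1, 4.14], [0.04, 2.09], [-2.66, 2.66]. Speed limits (rad/s): [2.57, 2.57, 3.14, 3.14, 3.14, 3.14, 3.14].

### API

Orientations are given as a unit quaternion [x, y, z, w].
In Python, from plant import r, cams gives the robot as it stands.
- The arm moves only by the shell command python3 -m pendant 'ROWS' [FORCE]. ROWS is JSON, a list of rows, each a list of 3 entries, a list of its own where there are three numbers: the closure, from -1 (fully open) to 1 (shut), then the shift along the tool's x, y, z in mm, then the turn, a rotation vector about the tool's x, y, z in degrees. A call has 1 to 8 rows; each row shifts and turns the commanded pose from where the row before left it, along the tool's axes as they then stand; what a row does not reach is not made up. A row lasts 1/8 s, in which the tool goes at most 62.5 mm and 10.7 degrees, less where a joint would pass 70% of its speed; a pose out of reach is approached as far as the arm can. A call with a gripper value outside its range is refused whole. The fingers move at their own pace and stop on an object; FORCE is the grip in N (left out, the last holds). Time passes only in rows, so rows that do not move let the fingers close. It gives the time, the measured TCP pose, the force, the opening and the grip force at its end, in the units of the state.
- r.get_state(): the state, without advancing time (a new reading comes with each control period).
- cams.snapshot(name): name is "scene" or "side" or "wrist"; returns a dict with "img" (420x560x3 uint8, red, green, blue), "camera_matrix" (3x3 intrinsics, pixels), "D" ([k1, k2, p1, p2, k3] as OpenCV has them; the pictures are not rectified), "camera_from_world" (4x4, takes a point from world to camera coordinates); the wrist camera has in their place "tool_from_camera" (4x4, takes a point from camera to tool coordinates, whose origin is the TCP and whose axes are the flange's). Camera axes: x right, y up, looking along -z (the intrinsics and any distortion apply to the point x, -y, -z); pixel columns grow to the right and rows downward; lengths in m; the calibration is good to about 2 mm. A picture is of the moment at which its call begins: read the wrist's pose just before it. There is no depth.
- r.finish_job(): hands the job in; it is judged then, once.
The state is a dict: "clock": time; "q": joint angles; "qd": joint speeds; "joint_torque": joint torques, N m; "tool_pos": TCP position; "eef_rot": TCP orientation; "contact_force": force on the tool from outside, world axes, zero at the start; "moment": the same for the moment, N m; "opening": opening from 0.0 (shut) to 1.0 (fully open); "finger_force": force on a finger pad.
Only numpy, scipy, OpenCV 4.12 (cv2) and the standard library are available. Lean on these libraries where they do the work, as an engineer would, in place of code of your own. Each camera call takes 0.05 s, during which the arm holds its last target. There are 200 camera calls.

## Working session

There is one attempt and no reset: what is moved stays moved. The work goes in short steps, Python scripts to look and compute and a shell command to move; the robot and the scene stay as the last step left them, time stands still between calls to the robot, and variables do not carry over. Pictures are saved under pics/ and viewed, at most 10 in all, crops included, and the job is handed in when it is done.

```bash
mkdir -p pics
cat > h.py <<'E'
import numpy as np, cv2
from plant import r, cams
def save(n,f):
    s=cams.snapshot(n); cv2.imwrite('pics/'+f,s["img"][:,:,::-1]); return s
def ray(s,uv,T=None):
    p=cv2.undistortPoints(np.array([[uv]],float),np.array(s["camera_matrix"]),np.array(s["D"],float))[0,0]
    d=np.array([p[0],-p[1],-1.0])
    M=np.linalg.inv(s["camera_from_world"]) if T is None else T
    return M[:3,3],M[:3,:3]@d
def onplane(s,uv,z,T=None):
    o,d=ray(s,uv,T); return o+d*(z-o[2])/d[2]
E
python3 - <<'E'
from h import *
st=r.get_state(); print({k:np.round(v,3) for k,v in st.items()})
a=save("scene","a.png");b=save("side","b.png")
cv2.imwrite('pics/ab.png',cv2.resize(np.hstack([a["img"],b["img"]])[:,:,::-1],(800,300)))
print(np.linalg.inv(a["camera_from_world"]).round(2),np.linalg.inv(b["camera_from_world"]).round(2))
E
```

```text
{'clock': np.float64(0.0), 'q': array([ 1.277,  0.69 , -0.195,  1.566,  0.157,  0.902, -0.215]), 'qd': array([-0.   , -0.001, -0.001, -0.001,  0.   ,  0.001,  0.001]), 'joint_torque': array([ 1.0000e-03, -5.2756e+01, -1.2670e+00, -1.5343e+01, -5.3000e-02,
        7.0000e-03,  0.0000e+00]), 'tool_pos': array([ 0.201, -0.591,  0.238]), 'eef_rot': array([ 0.987,  0.163, -0.   , -0.001]), 'contact_force': array([ 0.675, -0.427, -0.087]), 'moment': array([-0.067,  0.006,  0.045]), 'finger_force': np.float64(0.0), 'opening': np.float64(0.998)}
[[-0.89  0.19 -0.41 -0.  ]
 [-0.45 -0.34  0.83  1.1 ]
 [ 0.02  0.92  0.39  0.59]
 [ 0.    0.    0.    1.  ]] [[-0.84  0.34 -0.42  0.09]
 [-0.54 -0.55  0.63  0.73]
 [-0.02  0.76  0.65  0.76]
 [ 0.    0.    0.    1.  ]]
```

View pics/a.png

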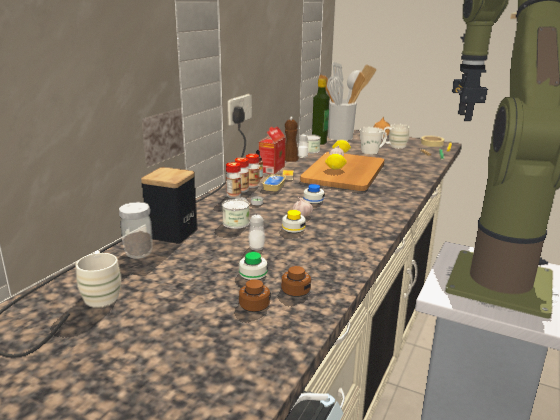

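View pics/b.png

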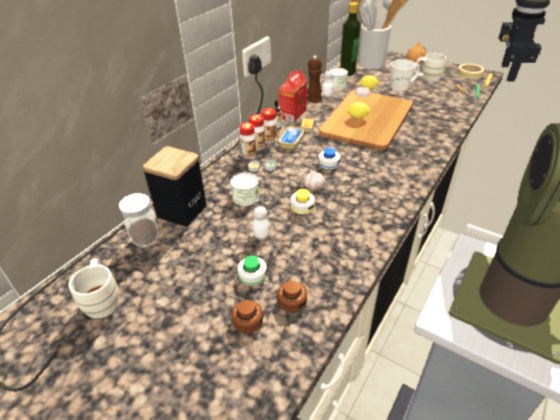

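The scene view shows the yellow timer at (293,218), blue at (314,192) and green at (253,262), with brown look-alikes at (295,280) and (254,295). The shaker is at (257,232), the garlic at (303,207) and the tin at (236,213). The side view agrees.

```bash
cat >> h.py <<'E'
HUE={'yellow':(22,34),'blue':(105,125),'green':(50,80)}
def key(s,c,win=None,amin=8):
    hsv=cv2.cvtColor(s["img"],cv2.COLOR_RGB2HSV); lo,hi=HUE[c]
    m=cv2.inRange(hsv,(lo,150,90),(hi,255,255))
    if win:
        k=np.zeros_like(m);k[win[1]:win[3],win[0]:win[2]]=1;m=m*k
    n,l,st,ce=cv2.connectedComponentsWithStats(m)
    return sorted([(int(st[i,4]),ce[i].round(1).tolist(),st[i,:4].tolist()) for i in range(1,n) if st[i,4]>amin],reverse=True)[:3]
E
python3 - <<'E'
from h import *
W={'scene':{'yellow':(275,205,312,235),'blue':(300,180,330,206),'green':(235,248,272,285)},
'side':{'yellow':(285,185,320,215),'blue':(315,145,345,172),'green':(235,252,272,288)}}
R={}
for n in W:
    s=cams.snapshot(n)
    for c in W[n]:
        k=key(s,c,W[n][c]); print(n,c,k)
        if k: R[n,c]=ray(s,k[0][1]); print(onplane(s,k[0][1],.044).round(4))
    O=dict(scene=dict(shaker=(257,248),garlic=(303,214),tin=(236,224),br1=(295,290),br2=(254,305)),side=dict(shaker=(262,236),garlic=(313,187),tin=(245,200),br1=(292,300),br2=(248,324)))[n]
    for o,p in O.items(): print(n,o,onplane(s,p,.01).round(3))
for c in HUE:
    if ('scene',c) in R and ('side',c) in R:
        (o1,d1),(o2,d2)=R['scene',c],R['side',c]
        t=np.linalg.lstsq(np.c_[d1,-d2],o2-o1,rcond=None)[0]
        print(c,((o1+d1*t[0]+o2+d2*t[1])/2).round(4), np.linalg.norm(o1+d1*t[0]-o2-d2*t[1]).round(4))
E
```

```text
scene yellow [(117, [293.4, 214.4], [287, 210, 14, 10]), (35, [293.8, 228.6], [283, 226, 22, 5])]
[ 0.5304 -0.0279  0.044 ]
scene blue [(72, [313.6, 187.7], [308, 184, 12, 8])]
[ 0.566  -0.2452  0.044 ]
scene green [(162, [252.5, 257.8], [245, 252, 16, 12])]
[0.5042 0.2378 0.044 ]
scene shaker [0.552 0.134 0.01 ]
scene garlic [ 0.541 -0.115  0.01 ]
scene tin [0.672 0.038 0.01 ]
scene br1 [0.385 0.264 0.01 ]
scene br2 [0.433 0.355 0.01 ]
side yellow [(51, [302.0, 198.5], [296, 196, 13, 6]), (11, [300.5, 189.5], [297, 189, 9, 3])]
[ 0.5243 -0.0206  0.044 ]
side blue [(41, [328.6, 153.8], [325, 149, 10, 8])]
[ 0.5643 -0.2425  0.044 ]
side green [(155, [250.6, 263.8], [244, 256, 15, 15])]
[0.5046 0.2354 0.044 ]
side shaker [0.555 0.122 0.01 ]
side garlic [ 0.545 -0.117  0.01 ]
side tin [0.675 0.031 0.01 ]
side br1 [0.389 0.248 0.01 ]
side br2 [0.433 0.346 0.01 ]
yellow [ 0.5216 -0.013   0.0511] 0.0032
blue [ 0.5631 -0.2391  0.0464] 0.0007
green [0.5063 0.2337 0.0414] 0.0005
```

```bash
python3 -m pendant '[[1,[31,-27,0],[0,0,0]],[1,[31,-27,0],[0,0,0]],[1,[31,-27,0],[0,0,0]],[1,[31,-27,0],[0,0,0]],[1,[31,-27,0],[0,0,0]],[1,[31,-27,0],[0,0,0]],[1,[31,-27,0],[0,0,0]],[1,[31,-27,0],[0,0,0]]]' 10
python3 -m pendant '[[1,[31,-27,0],[0,0,0]],[1,[31,-27,0],[0,0,0]],[1,[31,-27,0],[0,0,0]],[1,[31,-27,0],[0,0,0]],[1,[31,-27,0],[0,0,0]],[1,[31,-27,0],[0,0,0]],[1,[31,-27,20],[0,0,0]],[1,[0,0,20],[0,0,0]]]'
cat >> h.py <<'E'
from scipy.spatial.transform import Rotation as Ro
def wrist(c,f=None,z=.044):
    st=r.get_state(); s=cams.snapshot("wrist")
    if f: cv2.imwrite('pics/'+f,s["img"][:,:,::-1])
    M=np.eye(4);M[:3,:3]=Ro.from_quat(st["eef_rot"]).as_matrix();M[:3,3]=st["tool_pos"]
    T=M@np.array(s["tool_from_camera"])
    print(st["clock"],st["tool_pos"].round(4),st["opening"],st["contact_force"].round(1))
    for k in key(s,c,amin=100):
        bb=k[2];ctr=(bb[0]+bb[2]/2,bb[1]+bb[3]/2)
        P=onplane(s,ctr,z,T); d=M[:3,:3].T@(P-M[:3,3])
        print(c,k,'world',P.round(4),'tool mm',(d*1000).round(1))
E
python3 -c "
from h import *
wrist('yellow','w1.png',.049)"
```

```text
clock: 1.2
tool_pos: [0.3671, -0.3062, 0.2388]
eef_rot: [0.987, 0.163, 0.0, 0.0]
contact_force: [1.6, -0.0, 0.7]
opening: 0.115
finger_force: 0.0
clock: 2.2
tool_pos: [0.5133, -0.0543, 0.1984]
eef_rot: [0.986, 0.166, 0.002, -0.001]
contact_force: [-0.5, -0.8, -0.8]
opening: 0.007
finger_force: 0.0
2.2 [ 0.5133 -0.0543  0.1984] 0.007413689022863955 [-0.5 -0.8 -0.8]
yellow (1252, [265.8, 160.4], [246, 141, 40, 40]) world [ 0.5329 -0.0341  0.049 ] tool mm [ 24.7 -12.5 149.5]
```

View pics/w1.png

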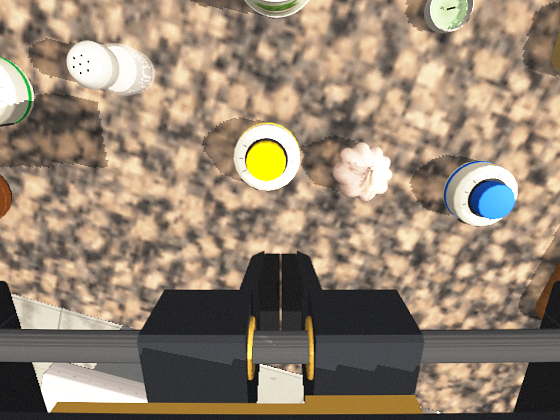

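The wrist view shows the yellow key at (266,160), garlic at (362,170) and blue at (490,200).

```bash
python3 -m pendant '[[1,[13,-7,30],[0,0,0]],[1,[12,-6,30],[0,0,0]],[1,[0,0,30],[0,0,0]],[1,[0,0,0],[0,0,0]],[1,[0,0,0],[0,0,0]]]'
python3 -c "
from h import *
wrist('yellow','w2.png',.049)"
```

```text
clock: 2.88
tool_pos: [0.531, -0.0388, 0.1097]
eef_rot: [0.987, 0.163, 0.0, 0.0]
contact_force: [0.4, 0.8, 0.4]
opening: 0.005
finger_force: 0.0
2.875 [ 0.531  -0.0388  0.1097] 0.005145845031998757 [0.4 0.8 0.4]
yellow (2265, [273.4, 216.5], [247, 190, 54, 54]) world [ 0.5343 -0.0336  0.049 ] tool mm [ 4.8 -3.9 60.7]
yellow (140, [277.5, 169.0], [238, 162, 76, 27]) world [ 0.5616 -0.0259  0.049 ] tool mm [33.1 -2.4 60.7]
```

View pics/w2.png

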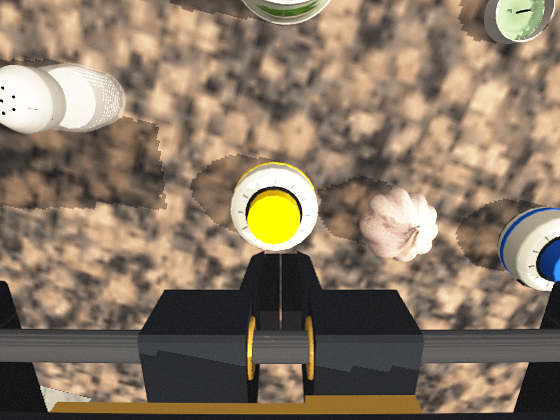

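The key is centred at (273,216), which agrees with the previous estimate to about 1 mm. I'll descend to just above it.

```bash
python3 -m pendant '[[1,[5,-4,25],[0,0,0]],[1,[0,0,25],[0,0,0]],[1,[0,0,0],[0,0,0]],[1,[0,0,4],[0,0,0]],[1,[0,0,4],[0,0,0]],[1,[0,0,3],[0,0,0]],[1,[0,0,2],[0,0,0]],[1,[0,0,0],[0,0,0]]]'
```

```text
clock: 3.92
tool_pos: [0.5345, -0.033, 0.0458]
eef_rot: [0.987, 0.163, 0.0, 0.0]
contact_force: [0.8, 0.2, 1.4]
opening: 0.003
finger_force: 1.0
```

```bash
python3 -m pendant '[[1,[0,0,2],[0,0,0]],[1,[0,0,2],[0,0,0]],[1,[0,0,2],[0,0,0]],[1,[0,0,0],[0,0,0]],[1,[0,0,0],[0,0,0]]]'
```

```text
clock: 4.55
tool_pos: [0.5344, -0.0329, 0.0399]
eef_rot: [0.987, 0.163, 0.0, 0.0]
contact_force: [1.0, -0.9, 2.6]
opening: 0.002
finger_force: 1.9
```

```bash
python3 -m pendant '[[1,[0,0,1],[0,0,0]],[1,[0,0,1],[0,0,0]],[1,[0,0,0],[0,0,0]],[1,[0,0,0],[0,0,0]]]'
```

```text
clock: 5.05
tool_pos: [0.5344, -0.033, 0.0382]
eef_rot: [0.987, 0.163, 0.001, 0.0]
contact_force: [0.6, -1.4, 8.5]
opening: 0.007
finger_force: 4.0
```

8.5 N marks the soft stop. I'll lift and go over the garlic to blue.

```bash
python3 -m pendant '[[1,[0,0,-20],[0,0,0]],[1,[0,0,-50],[0,0,0]],[1,[-10,40,-10],[0,0,0]],[1,[-10,40,0],[0,0,0]],[1,[-10,40,0],[0,0,0]],[1,[-10,40,0],[0,0,0]],[1,[-10,40,0],[0,0,0]],[1,[-5,15,0],[0,0,0]]]'
python3 -m pendant '[[1,[0,0,0],[0,0,0]],[1,[0,0,0],[0,0,0]]]'
python3 -c "
from h import *
wrist('blue','w3.png',.049)"
```

```text
clock: 6.05
tool_pos: [0.5496, -0.2566, 0.1169]
eef_rot: [0.987, 0.161, -0.001, 0.0]
contact_force: [0.6, 0.9, 0.4]
opening: 0.006
finger_force: 0.0
clock: 6.3
tool_pos: [0.5512, -0.2512, 0.1175]
eef_rot: [0.986, 0.165, -0.0, -0.001]
contact_force: [0.8, 0.1, 0.6]
opening: 0.006
finger_force: 0.0
6.3 [ 0.5512 -0.2512  0.1175] 0.006250317159581219 [0.8 0.1 0.6]
blue (884, [475.4, 5.6], [426, 0, 85, 17]) world [ 0.7089 -0.3113  0.049 ] tool mm [129.6 108.3  68.2]
blue (387, [446.3, 14.6], [392, 5, 110, 18]) world [ 0.7022 -0.3009  0.049 ] tool mm [126.7  96.3  68.2]
blue (303, [286.1, 178.9], [263, 169, 53, 42]) world [ 0.5733 -0.2503  0.049 ] tool mm [21.2  6.5 68.5]
```

View pics/w3.png

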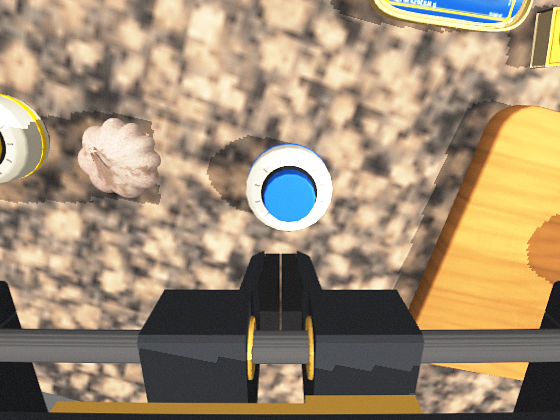

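The blue key is at about (290,193), so the mask was partial. I'll recompute at that pixel.

```bash
sed -i "s/'blue':(105,125)/'blue':(98,125)/" h.py; python3 -c "
from h import *
wrist('blue',None,.049)"
```

```text
6.35 [ 0.5514 -0.2512  0.1176] 0.0038777954389976393 [0.3 0.6 0.5]
blue (2146, [288.8, 195.3], [263, 169, 53, 53]) world [ 0.5698 -0.2516  0.049 ] tool mm [17.3  6.6 68.6]
blue (923, [474.5, 5.7], [423, 0, 88, 18]) world [ 0.7087 -0.3107  0.049 ] tool mm [129.4 107.6  68.4]
blue (383, [445.4, 14.9], [392, 5, 108, 18]) world [ 0.7023 -0.3005  0.049 ] tool mm [126.7  95.8  68.4]
```

```bash
python3 -m pendant '[[1,[9,4,25],[0,0,0]],[1,[8,3,25],[0,0,0]],[1,[0,0,8],[0,0,0]],[1,[0,0,0],[0,0,0]],[1,[0,0,4],[0,0,0]],[1,[0,0,4],[0,0,0]],[1,[0,0,3],[0,0,0]],[1,[0,0,0],[0,0,0]]]'
python3 -m pendant '[[1,[0,0,2],[0,0,0]],[1,[0,0,2],[0,0,0]],[1,[0,0,2],[0,0,0]],[1,[0,0,0],[0,0,0]],[1,[0,0,0],[0,0,0]]]'
```

```text
clock: 7.4
tool_pos: [0.5694, -0.2553, 0.0487]
eef_rot: [0.987, 0.163, -0.0, 0.0]
contact_force: [0.5, -0.8, 0.7]
opening: 0.006
finger_force: 0.1
clock: 8.02
tool_pos: [0.5695, -0.2553, 0.0427]
eef_rot: [0.987, 0.163, 0.0, 0.0]
contact_force: [-0.3, -0.3, 1.9]
opening: -0.0
finger_force: 0.9
```

```bash
python3 -m pendant '[[1,[0,0,2],[0,0,0]],[1,[0,0,1.5],[0,0,0]],[1,[0,0,1],[0,0,0]],[1,[0,0,0],[0,0,0]],[1,[0,0,0],[0,0,0]]]'
```

```text
clock: 8.65
tool_pos: [0.5696, -0.2553, 0.0387]
eef_rot: [0.987, 0.163, 0.0, 0.0]
contact_force: [-1.8, 0.2, 6.4]
opening: 0.007
finger_force: 3.4
```

6.4 N, at the stop. Next is green, travelling at about z 0.15 above the shaker.

```bash
python3 -m pendant '[[1,[0,0,-20],[0,0,0]],[1,[0,0,-50],[0,0,0]],[1,[0,0,-45],[0,0,0]],[1,[7,-40,0],[0,0,0]],[1,[7,-40,0],[0,0,0]],[1,[7,-40,0],[0,0,0]],[1,[7,-40,0],[0,0,0]],[1,[7,-40,0],[0,0,0]]]'
python3 -m pendant '[[1,[7,-40,0],[0,0,0]],[1,[7,-40,0],[0,0,0]],[1,[7,-40,0],[0,0,0]],[1,[7,-40,0],[0,0,0]],[1,[7,-40,0],[0,0,0]],[1,[7,-40,0],[0,0,0]],[1,[6,-40,0],[0,0,0]],[1,[0,0,0],[0,0,0]]]'
python3 -m pendant '[[1,[0,0,0],[0,0,0]],[1,[0,0,0],[0,0,0]]]'
python3 -c "
from h import *
wrist('green','w4.png',.049)"
```

```text
clock: 9.65
tool_pos: [0.5383, -0.0531, 0.1541]
eef_rot: [0.987, 0.163, 0.001, -0.0]
contact_force: [0.4, -0.1, 0.4]
opening: 0.008
finger_force: 0.0
clock: 10.65
tool_pos: [0.4924, 0.231, 0.1539]
eef_rot: [0.986, 0.167, 0.001, -0.002]
contact_force: [0.7, -0.2, 0.3]
opening: 0.004
finger_force: 0.0
clock: 10.9
tool_pos: [0.494, 0.2242, 0.1534]
eef_rot: [0.987, 0.162, 0.0, 0.001]
contact_force: [-0.3, -0.9, 0.0]
opening: 0.008
finger_force: 0.0
10.9 [0.494  0.2242 0.1534] 0.007948588155179548 [-0.3 -0.9  0. ]
green (1613, [274.3, 183.3], [252, 161, 46, 46]) world [0.5075 0.2327 0.049 ] tool mm [ 15.6  -3.8 104.4]
```

View pics/w4.png

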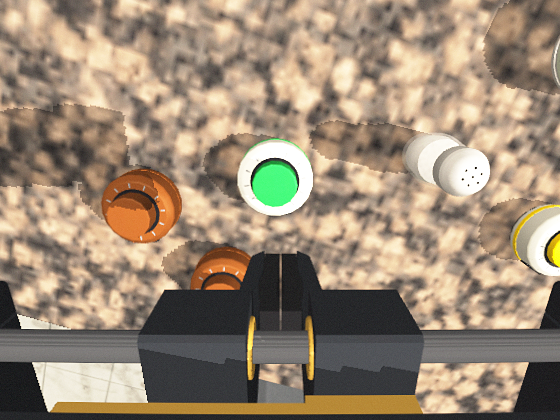

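The green key is at (274,183), the shaker at (450,165) and the brown look-alikes at (140,205) and (222,270). The closed fingers will clear all of them.

```bash
python3 -m pendant '[[1,[8,-2,30],[0,0,0]],[1,[7,-2,30],[0,0,0]],[1,[0,0,20],[0,0,0]],[1,[0,0,10],[0,0,0]],[1,[0,0,0],[0,0,0]],[1,[0,0,4],[0,0,0]],[1,[0,0,4],[0,0,0]],[1,[0,0,0],[0,0,0]]]'
python3 -m pendant '[[1,[0,0,3],[0,0,0]],[1,[0,0,2],[0,0,0]],[1,[0,0,2],[0,0,0]],[1,[0,0,2],[0,0,0]],[1,[0,0,0],[0,0,0]],[1,[0,0,0],[0,0,0]]]'
```

```text
clock: 11.95
tool_pos: [0.5064, 0.2345, 0.0553]
eef_rot: [0.987, 0.163, 0.0, 0.0]
contact_force: [-0.2, -0.7, 0.0]
opening: 0.002
finger_force: 0.0
clock: 12.7
tool_pos: [0.5065, 0.2346, 0.0463]
eef_rot: [0.987, 0.163, 0.0, 0.0]
contact_force: [-0.4, 0.3, 1.0]
opening: 0.009
finger_force: 0.8
```

```bash
python3 -m pendant '[[1,[0,0,2],[0,0,0]],[1,[0,0,2],[0,0,0]],[1,[0,0,2],[0,0,0]],[1,[0,0,1],[0,0,0]],[1,[0,0,1],[0,0,0]],[1,[0,0,0],[0,0,0]],[1,[0,0,0],[0,0,0]]]'
```

```text
clock: 13.58
tool_pos: [0.5065, 0.2346, 0.0386]
eef_rot: [0.987, 0.163, 0.0, 0.0]
contact_force: [-1.3, -0.5, 7.5]
opening: 0.007
finger_force: 3.5
```

7.5 N, at the stop. I'll lift, then check from the fixed camera.

```bash
python3 -m pendant '[[1,[0,0,-20],[0,0,0]],[1,[0,0,-50],[0,0,0]],[1,[-20,0,-50],[0,0,0]],[1,[-40,0,-30],[0,0,0]],[1,[-40,0,0],[0,0,0]],[1,[-20,0,0],[0,0,0]],[1,[0,0,0],[0,0,0]],[1,[0,0,0],[0,0,0]]]'
python3 -c "
from h import *
s=cams.snapshot('scene'); cv2.imwrite('pics/c.png',cv2.resize(s['img'][165:325,200:360,::-1],(600,600),interpolation=cv2.INTER_CUBIC))"
```

```text
clock: 14.58
tool_pos: [0.3942, 0.1965, 0.1882]
eef_rot: [0.987, 0.163, 0.001, -0.0]
contact_force: [-0.5, 0.6, 0.1]
opening: 0.007
finger_force: 0.0
```

View pics/c.png

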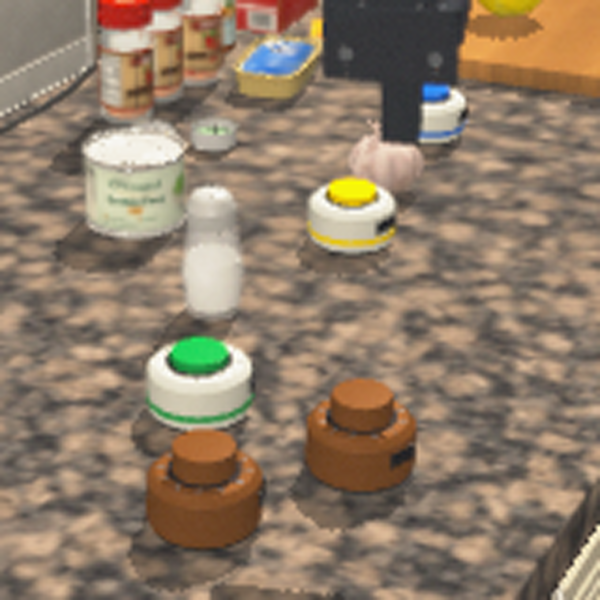

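The crop shows the yellow key (352,192), green (200,355) and blue (435,93) all low, unlike the raised brown ones. Everything is upright and in place.

```bash
python3 -c "
from plant import r
print(r.finish_job())"
```

```text
the job is handed in; nothing more can be done
None
```

I pressed the yellow, blue and green keys in that order, each to its soft stop at 6.4 to 8.5 N, and the last picture showed all three down with nothing visibly moved; the job is handed in, but no verdict came back.

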